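# Change the push-push cartridge of a water filter

### The job

The filter cartridge in the countertop water filter is used up. Lift the spent one with the grey cap out of its bay and stand it upright in the white dish, then put the fresh one with the blue cap into the bay. Press it down with care until its push-push catch takes it, without forcing it once it meets its stop, let go and see that it stays down, and leave the glass and the mug where they are.

Things in the scene. Friction and masses are not known exactly. Their poses are not given: they have to be found in the camera images.
- unit: Countertop water filter, fixed: white block 150 mm high (own x -47 to +65 mm, 88 mm wide in y), behind it a clear tank (to x = +192, lid 157 mm high), in front a low dark ledge with steel spout and a glass (to x = -130), both 104 mm wide. Origin on the worktop under the axis of the cartridge bay, x towards the tank, z up.
- bay_mouth (a point): Centre of the bay's mouth, on the bay's axis, level with the top of the block. The bay is an upright shaft 60 mm (unit's x) by 40 mm (unit's y), 2 mm wider than a cartridge on every side, with a sloped grey lead-in about 5 mm wide and 6 mm deep round its mouth. Same axes as the unit.
- seat (a joint): Sprung seat in the bay: metres pressed down, 0 popped up. Push-push catch: pressed past its snap and let go, it rises 8 to 11 mm and stays latched; not so far, it comes back up; a second full press frees it. A hidden screw sets the depth, different every time: it latches somewhere from 0.016 to 0.034; the snap ends about 8 mm deeper than the latched place, a firm stop comes 10 mm deeper.
- seat_top (a point): Middle of the seat's top, where the cartridge's underside rests: 46 mm below the mouth when popped up. The seat pushes back with about 3 N, growing by 0.1 N per mm, and the catch adds up to 2 N that drop away at the snap; after it the force climbs steeply only at the stop. 13 to 16 N there is enough and harmless; more than 25 N breaks the catch. A passing jerk while it slides is not the stop.
- spent: Spent cartridge, grey cap, 180 g: white slotted body 56 mm (own x) by 36 mm (own y) by 80 mm high, its lowest 10 mm slimmer by 3 mm all round; on top a grip fin 44 mm (x) by 12 mm (y) by 30 mm high, 110 mm in all. Origin in the middle of its underside, z up. It starts popped up in the bay, its body 34 mm out of the mouth.
- fresh: Fresh cartridge, blue cap, same shape and size (body 56 x 36 x 80 mm, fin 44 x 12 x 30 mm along its own x on top), 140 to 240 g. Origin in the middle of its underside. It starts upright on the worktop, left or right of the unit. It fits the bay with its x along the unit's x, either way round.
- dish: Round white ceramic dish, 120 mm across, 15 mm high; flat floor 5 mm above its underside, about 90 mm across. Origin in the middle of its underside. It stands on the other side of the unit from the fresh cartridge.
- glass: Drinking glass, 81 mm across, 93 mm high, on the ledge under the spout; origin in the middle of its underside. Leave it.
- mug: White mug with green dots, 78 x 114 x 93 mm, at the back on the left; origin in the middle of its underside. Leave it.

How it is judged:
By the outcome, as a careful person would: the job done as asked, in the order asked, and still so for the second after the job is handed in, with the robot touching nothing.
It also fails if it takes over 72 s, if anything falls off the work surface, if the arm or the gripper's body presses on something with over 40 N, if the wrist force passes 120 N, or if a joint passes its speed limit or range.

### The arm

A 6-joint arm with a two-finger parallel gripper is mounted at the origin on a cart in front of the work surface, level with it; the furniture and walls round the work are solid. World frame = base frame: x ahead of the robot, y to its left, z up, the work surface at z = 0. Lengths are in m, angles in degrees, forces in N, time in s.
With the tool pointing down it reaches from about 0.25 to 0.725 m from the base axis. Payload 9.7 kg.
Tool frame: the origin (TCP) lies between the finger pads; the fingertips stand 22 mm ahead of it and the grasp point (between the pads) lies 3 mm ahead of it; z points along the fingers, y is the line along which they close (so a half turn about z gives the same grasp; the last joint's range is limited). The gripper opens to 85 mm and grips with 20 to 120 N. Pads are 22 mm wide; open, the fingers measure 114 mm over their backs; the gripper's body (76 mm by 85 mm) begins 54 mm behind the grasp point. The pads swing forward as they close: fully open they stand 13 mm farther back than shut.
Start: joints at [64.4, 4.979, 10.078, 95.1, 0, 90], TCP at [0.238, 0.496, 0.253] pointing down, gripper open.
Joint ranges: [-179.16, 179.16], [-48.56, 103.87], [-65.8, 70.77], [-126.05, 130.52], [-82.76, 87.17], [-180, 180]. Speed limits (degrees/s): [127.2, 127.2, 147.25, 180, 180, 180].

### API

Orientations are given as [roll, pitch, yaw] about the fixed x, y, z axes, in that order (R = Rz(yaw) Ry(pitch) Rx(roll)).
In Python, from workcell import bot, viewer, finder gives the robot as it stands.
- The arm moves only by the tool move_arm, never from a script. Its arguments are lists of equal length, an entry for each row: "offset": the shift along the tool's x, y, z in cm, a list of three; "twist": the turn, a rotation vector about the tool's x, y, z in rad, a list of three; "grip": the opening, from 0 (shut) to 1 (fully open). In form: {"offset": [[x, y, z], ...], "twist": [[ax, ay, az], ...], "grip": [grip, ...]}. A call has 1 to 5 rows; each row shifts and turns the commanded pose from where the row before left it, along the tool's axes as they then stand; what a row does not reach is not made up. A row lasts 1/10 s, in which the tool goes at most 50 mm and 8.59 degrees, less where a joint would pass 70% of its speed; a pose out of reach is approached as far as the arm can. A call is refused whole if a number of a shift passes 5 or a number of a turn 0.15, either way. A call with a gripper value outside its range is refused whole. The fingers move at their own pace and stop on an object; "force" is the grip in N (left out, the last holds). Time passes only in rows, so rows that do not move let the fingers close. It gives the time, the measured TCP pose, the force, the opening and the grip force at its end, in the units of the state.
- bot.get_obs(): the state, without advancing time (a new reading comes with each control period).
- viewer.camera(name): name is "scene" or "top" or "wrist"; returns a dict with "color" (420x560x3 uint8, red, green, blue), "depth" (420x560 float32, m along the optical axis (not along the pixel's ray), 0 where there is no reading), "vfov" (degrees; the focal length in pixels is half the picture's height over the tangent of half this angle, whatever the lens; pixels are square), "cx", "cy" (the principal point, pixels), "k1" (the pictures are not rectified: a ray, as slopes to the right and down, at radius r is drawn at 1 + k1 r^2 times it, then the intrinsics apply), "position" and "attitude" of the camera in the world; the wrist camera has in their place "tool_from_camera" (4x4, takes a point from camera to tool coordinates, whose origin is the TCP and whose axes are the flange's). Camera axes: x right, y down, z forward; pixel columns grow to the right and rows downward; lengths in m; the calibration is good to about 2 mm. A picture is of the moment at which its call begins: read the wrist's pose just before it.
- bot.job_done(): hands the job in; it is judged then, once.
Trained networks look in a picture, given as the dict that the camera call returned (one of the last four; its "shot" number tells which), for a name from the list of things; names that differ only in an ending like _2 or _b are one class to them, and where a whole thing is asked for, a point or a joint stands for the part that bears it (a point fixed in the world has none). Each returns a list of dicts, best first, with "p" (0 to 1); they miss things now and then, are a little off and sometimes report something else, mostly with a low value. They report only what shows in the picture. A call takes as long as a camera call.
- finder.boxes_of(picture, thing): "position" ([column, row] in pixels, amid what is visible of it).
- finder.pinpoint(picture, thing): "position" ([column, row] in pixels: a listed point, or the origin of a listed thing).
The state is a dict: "time": time; "q": joint angles; "qd": joint speeds; "joint_efforts": joint torques, N m; "ee_pos": TCP position; "tcp_rot": TCP orientation; "wrist_force": force on the tool from outside, world axes, zero at the start; "torque": the same for the moment, N m; "opening": finger opening in m; "grasp_force": force on a finger pad.
Only numpy, scipy, OpenCV 4.12 (cv2) and the standard library are available. Lean on these libraries where they do the work, as an engineer would, in place of code of your own. Each camera call takes 0.05 s, during which the arm holds its last target. There are 200 camera calls.

## Working session

There is one attempt and no reset: what is moved stays moved. The work goes in short steps, Python scripts to look and compute and a tool call to move; the robot and the scene stay as the last step left them, time stands still between calls to the robot, and variables do not carry over. Pictures are saved under pics/ and viewed, at most 10 in all, crops included, and the job is handed in when it is done.

Besides the shell and the picture viewer there is one more tool, called after "Emit:" by a JSON object that holds its "name" and its "arguments", one argument or row to a line. move_arm: Moves the arm, as the interface text tells. Its arguments: {"type":"object","properties":{"offset":{"type":"array","items":{"type":"array","items":{"type":"number"}}},"twist":{"type":"array","items":{"type":"array","items":{"type":"number"}}},"grip":{"type":"array","items":{"type":"number"}},"force":{"type":"number"}},"required":["offset","twist","grip"]}

```bash
mkdir -p pics; ls; cat > h.py <<'E'
import numpy as np, cv2
from scipy.spatial.transform import Rotation as R
from workcell import bot, viewer, finder
def pose():
    o=bot.get_obs(); return np.array(o['ee_pos']), R.from_euler('xyz',o['tcp_rot'],degrees=True)
def cam(n):
    p,r=pose(); d=viewer.camera(n)
    if n=='wrist':
        T=np.array(d['tool_from_camera']); d['C']=p+r.apply(T[:3,3]); d['M']=r.as_matrix()@T[:3,:3]
    else:
        d['C']=np.array(d['position']); a=np.array(d['attitude'])
        d['M']=a if a.shape==(3,3) else R.from_euler('xyz',a,degrees=True).as_matrix()
    return d
def ray(d,px):
    f=d['color'].shape[0]/2/np.tan(np.radians(d['vfov'])/2)
    K=np.array([[f,0,d['cx']],[0,f,d['cy']],[0,0,1.]])
    u=cv2.undistortPoints(np.array(px,float).reshape(-1,1,2),K,np.array([d['k1'],0,0,0.])).reshape(-1,2)
    return np.c_[u,np.ones(len(u))]
def atz(d,px,z):
    v=ray(d,px)@d['M'].T; return d['C']+v*((z-d['C'][2])/v[:,2])[:,None]
def cloud(d):
    h,w=d['depth'].shape; g=np.stack(np.meshgrid(np.arange(w),np.arange(h)),-1).reshape(-1,2)
    P=(ray(d,g)*d['depth'].reshape(-1,1))@d['M'].T+d['C']
    P[d['depth'].ravel()==0]=np.nan
    return P.reshape(h,w,3)
def save(d,n): cv2.imwrite('pics/'+n,cv2.cvtColor(d['color'],cv2.COLOR_RGB2BGR))
E
python3 - <<'E'
from h import *
print(bot.get_obs())
ims=[]
for n in('scene','top'):
    d=cam(n); ims.append(d['color']); print(n,d['vfov'],d['k1'],d.get('position'),d.get('attitude'))
    for t,z in(('unit',0),('bay_mouth',.15),('spent',.104),('fresh',0),('dish',0),('glass',.02),('mug',0)):
        for r in finder.pinpoint(d,t)[:2]: print(t,np.round(r['position'],1),round(r['p'],2),atz(d,[r['position']],z).round(3))
cv2.imwrite('pics/a.png',cv2.cvtColor(cv2.resize(np.vstack(ims),None,fx=.7,fy=.7),cv2.COLOR_RGB2BGR))
E
```

```text
pics
{'time': 0.0, 'q': array([6.43991945e+01, 5.01151559e+00, 1.00336556e+01, 9.50991698e+01,
       3.10369154e-03, 9.00002366e+01]), 'qd': array([-0.04927684,  0.03560888,  0.02394557, -0.19093158, -0.02208152,
       -0.03197052]), 'joint_efforts': array([ 3.97225594e-03, -5.20378911e+01,  4.64813697e+01,  1.58292800e-02,
        3.29618424e-04,  3.73696423e-06]), 'ee_pos': array([0.23755432, 0.4958292 , 0.25257191]), 'tcp_rot': array([-1.79922970e+02, -3.10337069e-03,  1.54398954e+02]), 'wrist_force': array([ 0.36800195, -0.24546694,  0.90995498]), 'torque': array([ 0.01963523, -0.00228987, -0.02580526]), 'grasp_force': 0.0, 'opening': 0.0854517957334225}
scene 56.622517285191044 0.0036048224839504038 [ 0.27457024 -0.60858458  0.66360944] [-132.27586449    0.68218102  -24.88408949]
unit [285.2 254.8] 0.78 [[ 0.508 -0.082  0.   ]]
bay_mouth [285.  203.8] 0.97 [[ 0.511 -0.08   0.15 ]]
bay_mouth [228.5 208.5] 0.4 [[ 0.405 -0.044  0.15 ]]
spent [283.2 221.7] 0.95 [[ 0.505 -0.081  0.104]]
fresh [229.1 211.4] 0.84 [[0.441 0.109 0.   ]]
dish [306.2 320.4] 0.83 [[ 0.475 -0.25   0.   ]]
glass [251.3 264.1] 0.62 [[ 0.425 -0.09   0.02 ]]
mug [298.9 180. ] 0.85 [[0.655 0.148 0.   ]]
top 52.69117504142058 0.009425551041246353 [ 0.50549498 -0.05828676  0.98921348] [-178.28659872    2.20447575  -89.5584225 ]
unit [304.  216.3] 0.92 [[ 0.51  -0.079  0.   ]]
unit [376.  231.5] 0.38 [[ 0.476 -0.246  0.   ]]
spent [307.7 215.5] 0.89 [[ 0.511 -0.085  0.104]]
fresh [220.6 241.7] 0.68 [[0.449 0.115 0.   ]]
dish [378.  231.1] 0.85 [[ 0.477 -0.25   0.   ]]
glass [302.9 253.4] 0.68 [[ 0.425 -0.077  0.02 ]]
mug [210.  156.3] 0.82 [[0.65  0.143 0.   ]]
```

View pics/a.png

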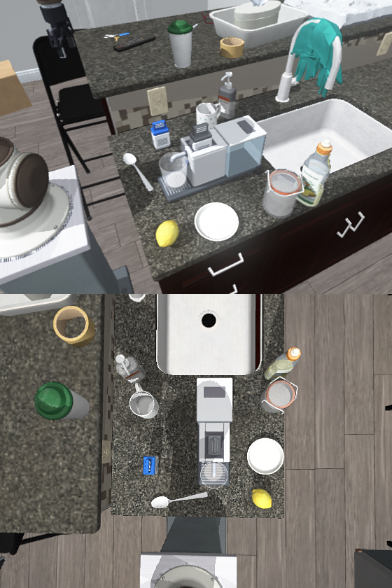

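```bash
python3 - <<'E'
from h import *
d=cam('top'); P=cloud(d)
def rect(z0,z1,c,rad,n):
    m=(P[...,2]>z0)&(P[...,2]<z1)&(np.hypot(P[...,0]-c[0],P[...,1]-c[1])<rad)
    q=P[m]; r=cv2.minAreaRect((q[:,:2]*1000).astype(np.float32)); print(n,len(q),np.round(r[0],1),np.round(r[1],1),round(r[2],1),np.median(q[:,2]).round(4), q[:,:2].mean(0).round(4))
rect(.200,.225,(.51,-.08),.06,'spentfin'); rect(.095,.12,(.445,.113),.06,'freshfin'); rect(.07,.12,(.445,.113),.06,'freshbody')
rect(.135,.170,(.55,-.08),.2,'unit'); rect(.135,.154,(.51,-.08),.07,'block'); rect(.008,.022,(.477,-.25),.08,'dish')
rect(-.01,.004,(.477,-.25),.15,'table')
c=d['color'][190:270,200:420]; cv2.imwrite('pics/b.png',cv2.cvtColor(cv2.resize(c,None,fx=3.6,fy=3.6),cv2.COLOR_RGB2BGR))
E
```

```text
spentfin 144 [510.5 -80.4] [42.1 11.2] 0.3 0.2132 [ 0.5107 -0.0796]
freshfin 142 [446.9 119.4] [13.4 43.6] 89.8 0.1091 [0.4471 0.1183]
freshbody 438 [447.2 119.2] [36.6 54.4] 89.2 0.0809 [0.4479 0.1165]
unit 5077 [565.4 -79.7] [271.2  99.1] 0.3 0.1528 [ 0.5944 -0.0791]
block 1868 [510.4 -79.1] [137.1  85.2] 0.4 0.1495 [ 0.5204 -0.0791]
dish 637 [ 476.6 -248.5] [116.1 116.3] 0.6 0.0127 [ 0.4757 -0.2521]
table 6979 [ 478.1 -222.8] [180.  295.7] 89.9 0.0002 [ 0.4838 -0.2208]
```

View pics/b.png

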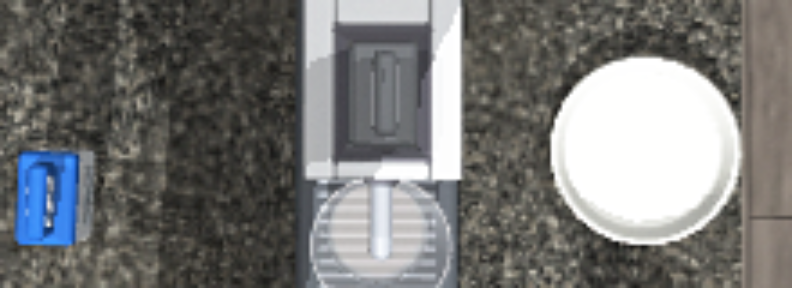

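Emit:
{"name": "move_arm", "arguments": {
  "offset": [
    [0,0,-1.6],
    [0,0,-1.6],
    [0,0,-1.8],
    [-2.09,-4.43,0],
    [-2.09,-4.43,0]
  ],
  "twist": [
    [0,0,-0.149],
    [0,0,-0.149],
    [0,0,-0.149],
    [0,0,0],
    [0,0,0]
  ],
  "grip": [1,1,1,1,1]
}}

```text
time: 1.35
ee_pos: [0.2796, 0.4072, 0.3031]
tcp_rot: [-180.0, 0.0, -179.8]
wrist_force: [1.1, -0.6, -0.1]
opening: 0.0856
grasp_force: 0.0
```

Emit:
{"name": "move_arm", "arguments": {
  "offset": [
    [-2.09,-4.43,0],
    [-2.09,-4.43,0],
    [-2.09,-4.43,0],
    [-2.09,-4.43,0],
    [-2.09,-4.43,0]
  ],
  "twist": [
    [0,0,0],
    [0,0,0],
    [0,0,0],
    [0,0,0],
    [0,0,0]
  ],
  "grip": [1,1,1,1,1]
}}

```text
time: 1.85
ee_pos: [0.3843, 0.1841, 0.3036]
tcp_rot: [180.0, 0.0, -180.0]
wrist_force: [1.1, 1.6, -0.6]
opening: 0.0853
grasp_force: 0.0
```

Emit:
{"name": "move_arm", "arguments": {
  "offset": [
    [-2.09,-4.43,0],
    [-2.09,-4.43,0],
    [-2.09,-4.43,0],
    [-2.09,-4.43,0],
    [-2.09,-4.43,0]
  ],
  "twist": [
    [0,0,0],
    [0,0,0],
    [0,0,0],
    [0,0,0],
    [0,0,0]
  ],
  "grip": [1,1,1,1,1]
}}

```text
time: 2.35
ee_pos: [0.489, -0.0377, 0.3036]
tcp_rot: [180.0, 0.0, 180.0]
wrist_force: [1.6, 1.3, -0.1]
opening: 0.0852
grasp_force: 0.0
```

Emit:
{"name": "move_arm", "arguments": {
  "offset": [
    [-2.0,-4.43,0],
    [0,0,0]
  ],
  "twist": [
    [0,0,0],
    [0,0,0]
  ],
  "grip": [1,1]
}}

```text
time: 2.55
ee_pos: [0.5099, -0.0843, 0.3018]
tcp_rot: [-180.0, -0.1, 179.7]
wrist_force: [-1.1, -0.2, 0.2]
opening: 0.0853
grasp_force: 0.0
```

```bash
python3 - <<'E'
from h import *
d=cam('wrist'); print(pose()[0],d['C']); P=cloud(d); save(d,'c.png')
def rect(z0,z1,c,rad,n):
    m=(P[...,2]>z0)&(P[...,2]<z1)&(np.hypot(P[...,0]-c[0],P[...,1]-c[1])<rad)
    q=P[m]
    if len(q)<10: print(n,len(q)); return
    r=cv2.minAreaRect((q[:,:2]*1000).astype(np.float32)); print(n,len(q),np.round(r[0],1),np.round(r[1],1),round(r[2],1),np.median(q[:,2]).round(4), q[:,:2].mean(0).round(4))
rect(.206,.222,(.51,-.08),.04,'spentfin'); rect(.178,.19,(.51,-.08),.05,'spentbody')
rect(.144,.156,(.51,-.08),.06,'block'); rect(.005,.022,(.477,-.25),.08,'dish'); 
for r in finder.pinpoint(d,'bay_mouth')[:1]: print(r['p'],atz(d,[r['position']],.15))
E
```

```text
[ 0.50902065 -0.08218801  0.30232608] [ 0.43246088 -0.08383958  0.42129187]
spentfin 971 [511.4 -80.3] [43.  12.3] 0.5 0.2119 [ 0.5101 -0.0802]
spentbody 1958 [511.5 -80.3] [55.  35.9] 1.1 0.1823 [ 0.5076 -0.0804]
block 6478 [517.4 -80.1] [104.9  87.5] 0.4 0.1484 [ 0.5093 -0.0802]
dish 2330 [ 478.8 -249.1] [119.1 116.8] 89.5 0.0107 [ 0.4779 -0.2559]
```

View pics/c.png

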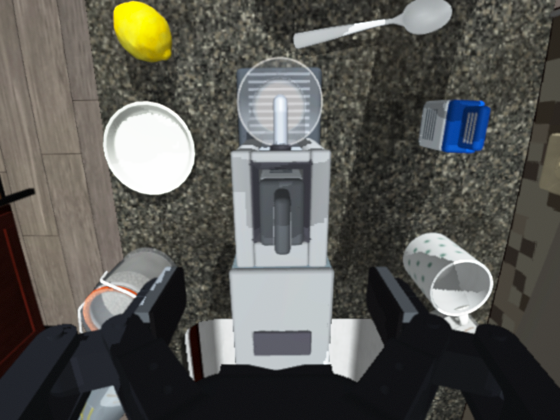

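Emit:
{"name": "move_arm", "arguments": {
  "offset": [
    [-0.2,0.2,4],
    [0,0,3],
    [0,0,1.5],
    [0,0,0.5],
    [0,0,0]
  ],
  "twist": [
    [0,0,0],
    [0,0,0],
    [0,0,0],
    [0,0,0],
    [0,0,0]
  ],
  "grip": [1,1,1,0.6,0.5],
  "force": 40
}}

```text
time: 3.15
ee_pos: [0.5102, -0.0768, 0.2135]
tcp_rot: [180.0, -0.0, -179.9]
wrist_force: [0.1, 0.3, -0.3]
opening: 0.0592
grasp_force: 0.0
```

Emit:
{"name": "move_arm", "arguments": {
  "offset": [
    [0,0,0],
    [0,0,0],
    [0,0,0],
    [0,0,0],
    [0,0,0]
  ],
  "twist": [
    [0,0,0],
    [0,0,0],
    [0,0,0],
    [0,0,0],
    [0,0,0]
  ],
  "grip": [0,0,0,0,0]
}}

```text
time: 3.65
ee_pos: [0.5108, -0.0779, 0.2137]
tcp_rot: [-180.0, 0.0, -180.0]
wrist_force: [0.4, -0.2, 0.9]
opening: 0.0112
grasp_force: 42.3
```

Emit:
{"name": "move_arm", "arguments": {
  "offset": [
    [0,-0.1,-0.5],
    [0,0,-1.5],
    [0,0,-2],
    [0,0,-2.5],
    [0,0,-2]
  ],
  "twist": [
    [0,0,0],
    [0,0,0],
    [0,0,0],
    [0,0,0],
    [0,0,0]
  ],
  "grip": [0,0,0,0,0]
}}

```text
time: 4.15
ee_pos: [0.5104, -0.0789, 0.2995]
tcp_rot: [180.0, -0.0, -180.0]
wrist_force: [0.6, -0.4, -1.7]
opening: 0.0113
grasp_force: 41.8
```

```bash
python3 - <<'E'
from h import *
o=bot.get_obs();print(o['wrist_force'],o['ee_pos'])
d=cam('scene'); save(d,'d0.png'); c=d['color'][120:340,150:450]; cv2.imwrite('pics/d.png',cv2.cvtColor(cv2.resize(c,None,fx=2,fy=2),cv2.COLOR_RGB2BGR))
E
```

```text
[ 0.6062487  -0.41647735 -1.6742418 ] [ 0.5103651  -0.07892474  0.29950349]
```

View pics/d.png

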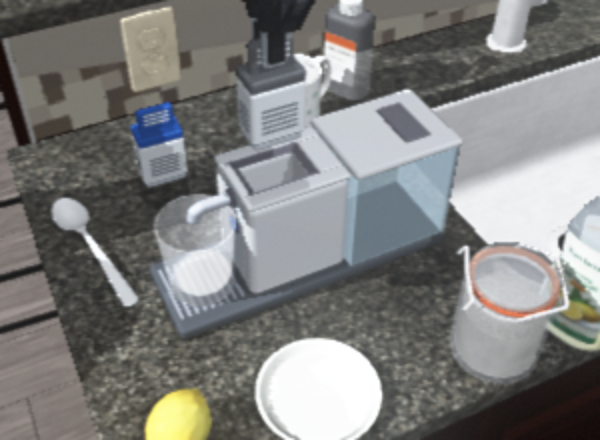

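Emit:
{"name": "move_arm", "arguments": {
  "offset": [
    [0.8,-4.3,0],
    [0.8,-4.3,0],
    [0.9,-4.3,0],
    [0.8,-4.15,0],
    [0,0,3]
  ],
  "twist": [
    [0,0,0],
    [0,0,0],
    [0,0,0],
    [0,0,0],
    [0,0,0]
  ],
  "grip": [0,0,0,0,0]
}}

```text
time: 4.7
ee_pos: [0.4772, -0.2539, 0.2702]
tcp_rot: [-179.8, 0.2, 179.8]
wrist_force: [1.7, 0.1, -1.4]
opening: 0.0114
grasp_force: 41.8
```

Emit:
{"name": "move_arm", "arguments": {
  "offset": [
    [0,0,4.5],
    [0,0,4.5],
    [0,0,3.5],
    [0,0,2],
    [0,0,0]
  ],
  "twist": [
    [0,0,0],
    [0,0,0],
    [0,0,0],
    [0,0,0],
    [0,0,0]
  ],
  "grip": [0,0,0,0,0]
}}

```text
time: 5.2
ee_pos: [0.4757, -0.2485, 0.1194]
tcp_rot: [179.8, -0.3, -180.0]
wrist_force: [-0.4, -0.0, -1.4]
opening: 0.0112
grasp_force: 41.7
```

```bash
python3 - <<'E'
from h import *
o=bot.get_obs();print(o['wrist_force'],o['ee_pos'],o['time'])
d=cam('top'); P=cloud(d)
m=(P[...,2]>.004)&(P[...,2]<.02)&(np.hypot(P[...,0]-.477,P[...,1]+.25)<.075); q=P[m]
print(q[:,:2].min(0),q[:,:2].max(0))
E
```

```text
[-0.40759577 -0.02204436 -1.38436029] [ 0.4756749  -0.24845013  0.11937241] 5.2
[ 0.40427195 -0.30382345] [ 0.54626153 -0.18084419]
```

Emit:
{"name": "move_arm", "arguments": {
  "offset": [
    [0,0,0.2],
    [0,0,0.1],
    [0,0,0.1],
    [0,0,0]
  ],
  "twist": [
    [0,0,0],
    [0,0,0],
    [0,0,0],
    [0,0,0]
  ],
  "grip": [0,0,0,0]
}}

```text
time: 5.65
ee_pos: [0.4779, -0.2495, 0.1199]
tcp_rot: [-180.0, 0.0, -180.0]
wrist_force: [0.4, 0.4, -1.4]
opening: 0.011
grasp_force: 41.7
```

Emit:
{"name": "move_arm", "arguments": {
  "offset": [
    [0,0,0.15],
    [0,0,0.15],
    [0,0,0]
  ],
  "twist": [
    [0,0,0],
    [0,0,0],
    [0,0,0]
  ],
  "grip": [0,0,0]
}}

```text
time: 5.95
ee_pos: [0.4775, -0.2493, 0.1161]
tcp_rot: [180.0, -0.0, -180.0]
wrist_force: [-0.3, 0.4, -1.2]
opening: 0.0109
grasp_force: 41.7
```

Emit:
{"name": "move_arm", "arguments": {
  "offset": [
    [0,0,0.1],
    [0,0,0.1],
    [0,0,0]
  ],
  "twist": [
    [0,0,0],
    [0,0,0],
    [0,0,0]
  ],
  "grip": [0,0,0]
}}

```text
time: 6.25
ee_pos: [0.4777, -0.2495, 0.1152]
tcp_rot: [-180.0, 0.0, -180.0]
wrist_force: [-1.1, 0.8, 5.2]
opening: 0.0111
grasp_force: 42.6
```

Emit:
{"name": "move_arm", "arguments": {
  "offset": [
    [0,0,-0.05],
    [0,0,0],
    [0,0,0],
    [0,0,0],
    [0,0,-1]
  ],
  "twist": [
    [0,0,0],
    [0,0,0],
    [0,0,0],
    [0,0,0],
    [0,0,0]
  ],
  "grip": [0.5,0.5,0.5,0.5,0.5]
}}

```text
time: 6.75
ee_pos: [0.477, -0.249, 0.1238]
tcp_rot: [179.9, -0.1, -180.0]
wrist_force: [0.1, 0.4, -0.5]
opening: 0.0426
grasp_force: 0.0
```

Emit:
{"name": "move_arm", "arguments": {
  "offset": [
    [0,0,-3],
    [0,0,-4],
    [0,0,-4.5],
    [0,0,-4.5],
    [0,0,-3]
  ],
  "twist": [
    [0,0,0],
    [0,0,0],
    [0,0,0],
    [0,0,0],
    [0,0,0]
  ],
  "grip": [0.8,1,1,1,1]
}}

```text
time: 7.25
ee_pos: [0.4775, -0.2493, 0.319]
tcp_rot: [-179.9, 0.2, -180.0]
wrist_force: [0.9, 0.4, 0.1]
opening: 0.0856
grasp_force: 0.0
```

```bash
python3 - <<'E'
from h import *
o=bot.get_obs();print(o['wrist_force'],o['ee_pos'],o['time'])
d=cam('wrist'); save(d,'e.png'); P=cloud(d)
def rect(z0,z1,c,rad,n):
    m=(P[...,2]>z0)&(P[...,2]<z1)&(np.hypot(P[...,0]-c[0],P[...,1]-c[1])<rad)
    q=P[m]
    if len(q)<10: print(n,len(q)); return
    r=cv2.minAreaRect((q[:,:2]*1000).astype(np.float32)); print(n,len(q),np.round(r[0],1),np.round(r[1],1),round(r[2],1),np.median(q[:,2]).round(4))
rect(.107,.122,(.477,-.25),.05,'fin'); rect(.078,.092,(.477,-.25),.06,'body')
E
```

```text
[0.92701006 0.38297146 0.09257895] [ 0.47750895 -0.24930834  0.31899825] 7.25
fin 461 [ 478.9 -251.2] [44.1 11.9] 0.2 0.113
body 1006 [ 478.3 -251. ] [55.5 35.4] 0.8 0.0833
```

View pics/e.png

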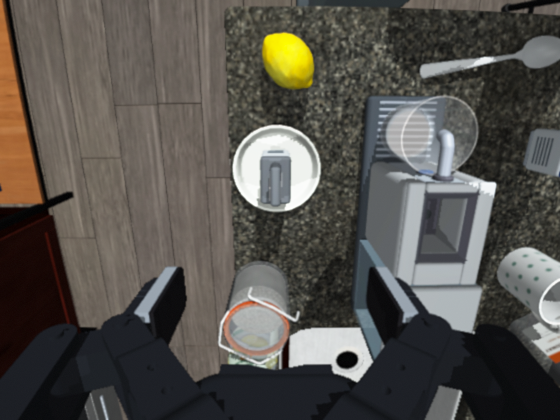

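Emit:
{"name": "move_arm", "arguments": {
  "offset": [
    [0.38,4.6,0],
    [0.38,4.6,0],
    [0.38,4.6,0],
    [0.38,4.6,0],
    [0.38,4.6,0]
  ],
  "twist": [
    [0,0,0],
    [0,0,0],
    [0,0,0],
    [0,0,0],
    [0,0,0]
  ],
  "grip": [1,1,1,1,1]
}}

```text
time: 7.8
ee_pos: [0.4579, -0.0177, 0.3156]
tcp_rot: [-180.0, 0.1, 180.0]
wrist_force: [1.9, -1.0, 0.0]
opening: 0.0855
grasp_force: 0.0
```

Emit:
{"name": "move_arm", "arguments": {
  "offset": [
    [0.38,4.6,1],
    [0.38,4.6,2],
    [0.38,4.6,2],
    [0,0,2],
    [0,0,0]
  ],
  "twist": [
    [0,0,0],
    [0,0,0],
    [0,0,0],
    [0,0,0],
    [0,0,0]
  ],
  "grip": [1,1,1,1,1]
}}

```text
time: 8.3
ee_pos: [0.446, 0.1191, 0.2433]
tcp_rot: [-179.9, -0.2, -179.8]
wrist_force: [0.5, 0.2, 0.1]
opening: 0.085
grasp_force: 0.0
```

```bash
python3 - <<'E'
from h import *
o=bot.get_obs();print(o['wrist_force'],o['ee_pos'],o['time'])
d=cam('wrist'); P=cloud(d); save(d,'f.png')
def rect(z0,z1,c,rad,n):
    m=(P[...,2]>z0)&(P[...,2]<z1)&(np.hypot(P[...,0]-c[0],P[...,1]-c[1])<rad)
    q=P[m]
    if len(q)<10: print(n,len(q)); return
    r=cv2.minAreaRect((q[:,:2]*1000).astype(np.float32)); print(n,len(q),np.round(r[0],1),np.round(r[1],1),round(r[2],1),np.median(q[:,2]).round(4))
rect(.103,.116,(.447,.118),.05,'fin'); rect(.074,.086,(.447,.118),.06,'body')
E
```

```text
[0.47269375 0.23790358 0.10112066] [0.44602266 0.11909198 0.24325833] 8.3
fin 682 [448.2 118.9] [12.5 43.6] 88.0 0.108
body 1461 [448.2 118.9] [35.9 56.3] 89.2 0.0783
```

Emit:
{"name": "move_arm", "arguments": {
  "offset": [
    [-0.1,0.1,4],
    [0,0,4],
    [0,0,3],
    [0,0,1.5],
    [0,0,0]
  ],
  "twist": [
    [0,0,0],
    [0,0,0],
    [0,0,0],
    [0,0,0],
    [0,0,0]
  ],
  "grip": [1,1,1,0.8,0.5]
}}

```text
time: 8.85
ee_pos: [0.448, 0.1182, 0.1197]
tcp_rot: [-180.0, -0.1, 179.9]
wrist_force: [0.1, -0.5, 0.8]
opening: 0.0592
grasp_force: 0.0
```

Emit:
{"name": "move_arm", "arguments": {
  "offset": [
    [0,0,0],
    [0,0,0]
  ],
  "twist": [
    [0,0,0],
    [0,0,0]
  ],
  "grip": [0.5,0.4]
}}

```text
time: 9.05
ee_pos: [0.4492, 0.1191, 0.1222]
tcp_rot: [180.0, 0.2, 180.0]
wrist_force: [-0.2, -0.1, 0.7]
opening: 0.0344
grasp_force: 0.0
```

Emit:
{"name": "move_arm", "arguments": {
  "offset": [
    [0,0,0.7],
    [0,0,0.4],
    [0,0,0],
    [0,0,0],
    [0,0,0]
  ],
  "twist": [
    [0,0,0],
    [0,0,0],
    [0,0,0],
    [0,0,0],
    [0,0,0]
  ],
  "grip": [0.4,0.4,0,0,0]
}}

```text
time: 9.55
ee_pos: [0.4481, 0.1191, 0.1089]
tcp_rot: [-180.0, -0.0, -180.0]
wrist_force: [-0.2, 0.7, -3.0]
opening: 0.0113
grasp_force: 39.8
```

Emit:
{"name": "move_arm", "arguments": {
  "offset": [
    [0,0,0],
    [0,0,0]
  ],
  "twist": [
    [0,0,0],
    [0,0,0]
  ],
  "grip": [0,0]
}}

```text
time: 9.75
ee_pos: [0.4481, 0.1191, 0.1089]
tcp_rot: [-180.0, -0.0, -180.0]
wrist_force: [-0.2, 0.1, -3.0]
opening: 0.0114
grasp_force: 39.8
```

Emit:
{"name": "move_arm", "arguments": {
  "offset": [
    [0,0,-4],
    [0,0,-5],
    [0,0,-5],
    [0,0,-5],
    [0,0,0]
  ],
  "twist": [
    [0,0,0],
    [0,0,0],
    [0,0,0],
    [0,0,0],
    [0,0,-0.006]
  ],
  "grip": [0,0,0,0,0]
}}

```text
time: 10.25
ee_pos: [0.4495, 0.1195, 0.3059]
tcp_rot: [179.9, 0.5, -179.6]
wrist_force: [0.4, -0.2, -2.6]
opening: 0.0113
grasp_force: 39.8
```

Emit:
{"name": "move_arm", "arguments": {
  "offset": [
    [-1.25,-3.96,0],
    [-1.25,-3.96,0],
    [-1.25,-3.96,0],
    [-1.25,-3.96,0],
    [-1.25,-3.96,0]
  ],
  "twist": [
    [0,0,0],
    [0,0,0],
    [0,0,0],
    [0,0,0],
    [0,0,0]
  ],
  "grip": [0,0,0,0,0]
}}

```text
time: 10.75
ee_pos: [0.5121, -0.0802, 0.2984]
tcp_rot: [180.0, -0.0, -179.6]
wrist_force: [1.3, 0.8, -1.7]
opening: 0.0112
grasp_force: 39.9
```

Emit:
{"name": "move_arm", "arguments": {
  "offset": [
    [0,0,0],
    [0,0,0],
    [0,0,0]
  ],
  "twist": [
    [0,0,0],
    [0,0,0],
    [0,0,0]
  ],
  "grip": [0,0,0]
}}

```text
time: 11.05
ee_pos: [0.5117, -0.0779, 0.2987]
tcp_rot: [180.0, -0.0, -179.6]
wrist_force: [0.5, 0.4, -2.3]
opening: 0.0113
grasp_force: 40.1
```

```bash
python3 - <<'E'
from h import *
o=bot.get_obs();print(o['wrist_force'],o['ee_pos'],o['time'],o['tcp_rot'])
d=cam('wrist'); P=cloud(d); save(d,'g.png')
def rect(z0,z1,c,rad,n):
    m=(P[...,2]>z0)&(P[...,2]<z1)&(np.hypot(P[...,0]-c[0],P[...,1]-c[1])<rad)
    q=P[m]
    if len(q)<10: print(n,len(q)); return
    r=cv2.minAreaRect((q[:,:2]*1000).astype(np.float32)); print(n,len(q),np.round(r[0],1),np.round(r[1],1),round(r[2],1),np.median(q[:,2]).round(4))
rect(.26,.285,(.51,-.08),.04,'body'); rect(.144,.156,(.51,-.08),.06,'block')
E
```

```text
[ 0.45752425  0.39724209 -2.31327943] [ 0.51165121 -0.07789214  0.29874845] 11.05 [ 1.79978762e+02 -3.37184948e-02 -1.79620866e+02]
body 2950 [498.  -78.3] [28.6 36.4] 1.2 0.2682
block 4791 [513.1 -80.2] [96.2 87.5] 0.3 0.1484
```

View pics/g.png

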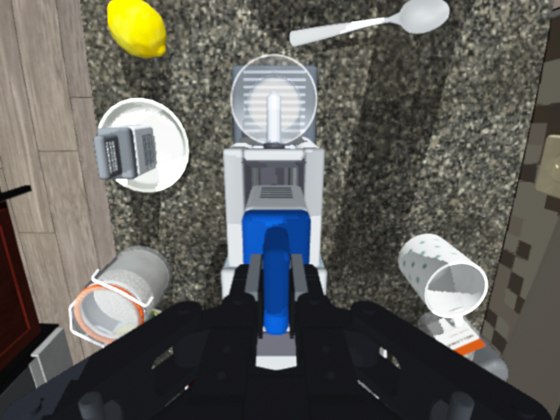

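Emit:
{"name": "move_arm", "arguments": {
  "offset": [
    [0,-0.17,2],
    [0,0,1.5],
    [0,0,0.5],
    [0,0,0.5],
    [0,0,0]
  ],
  "twist": [
    [0,0,0],
    [0,0,0],
    [0,0,0],
    [0,0,0],
    [0,0,0]
  ],
  "grip": [0,0,0,0,0]
}}

```text
time: 11.6
ee_pos: [0.5118, -0.0797, 0.254]
tcp_rot: [180.0, -0.0, -179.6]
wrist_force: [0.8, 0.2, -2.4]
opening: 0.0113
grasp_force: 40.1
```

Emit:
{"name": "move_arm", "arguments": {
  "offset": [
    [0,0,0.4],
    [0,0,0.4],
    [0,0,0.4],
    [0,0,0]
  ],
  "twist": [
    [0,0,0],
    [0,0,0],
    [0,0,0],
    [0,0,0]
  ],
  "grip": [0,0,0,0]
}}

```text
time: 12.0
ee_pos: [0.5117, -0.0802, 0.2414]
tcp_rot: [180.0, -0.1, -179.6]
wrist_force: [0.3, -0.2, -3.1]
opening: 0.0114
grasp_force: 40.1
```

Underside is about 18 mm inside with no side load; continue to the seat.

Emit:
{"name": "move_arm", "arguments": {
  "offset": [
    [0,0,0.5],
    [0,0,0.5],
    [0,0,0.5],
    [0,0,0.5],
    [0,0,0]
  ],
  "twist": [
    [0,0,0],
    [0,0,0],
    [0,0,0],
    [0,0,0],
    [0,0,0]
  ],
  "grip": [0,0,0,0,0]
}}

```text
time: 12.5
ee_pos: [0.5116, -0.0802, 0.2211]
tcp_rot: [180.0, -0.1, -179.6]
wrist_force: [-0.3, -0.2, -1.8]
opening: 0.0112
grasp_force: 40.1
```

Emit:
{"name": "move_arm", "arguments": {
  "offset": [
    [0,0,0.4],
    [0,0,0.4],
    [0,0,0]
  ],
  "twist": [
    [0,0,0],
    [0,0,0],
    [0,0,0]
  ],
  "grip": [0,0,0]
}}

```text
time: 12.8
ee_pos: [0.5117, -0.0802, 0.2134]
tcp_rot: [180.0, -0.0, -179.6]
wrist_force: [0.6, 0.5, -1.5]
opening: 0.0113
grasp_force: 40.1
```

Emit:
{"name": "move_arm", "arguments": {
  "offset": [
    [0,0,0.15],
    [0,0,0.1],
    [0,0,0]
  ],
  "twist": [
    [0,0,0],
    [0,0,0],
    [0,0,0]
  ],
  "grip": [0,0,0]
}}

```text
time: 13.1
ee_pos: [0.512, -0.0802, 0.2118]
tcp_rot: [-180.0, 0.0, -179.6]
wrist_force: [-0.3, 0.3, 1.4]
opening: 0.011
grasp_force: 40.5
```

Emit:
{"name": "move_arm", "arguments": {
  "offset": [
    [0,0,0],
    [0,0,0],
    [0,0,0],
    [0,0,-1],
    [0,0,-2]
  ],
  "twist": [
    [0,0,0],
    [0,0,0],
    [0,0,0],
    [0,0,0],
    [0,0,0]
  ],
  "grip": [0.4,0.4,0.4,0.4,0.4]
}}

```text
time: 13.6
ee_pos: [0.5114, -0.0801, 0.2412]
tcp_rot: [180.0, -0.1, -179.6]
wrist_force: [0.6, -0.0, 0.9]
opening: 0.034
grasp_force: 0.0
```

Emit:
{"name": "move_arm", "arguments": {
  "offset": [
    [0,0,-2],
    [0,0,-1],
    [0,0,0],
    [0,0,0],
    [0,0,0]
  ],
  "twist": [
    [0,0,0],
    [0,0,0],
    [0,0,0],
    [0,0,0],
    [0,0,0]
  ],
  "grip": [0.4,0,0,0,0]
}}

```text
time: 14.1
ee_pos: [0.5117, -0.0802, 0.2705]
tcp_rot: [180.0, -0.1, -179.6]
wrist_force: [-0.2, 0.3, 0.6]
opening: 0.0003
grasp_force: 0.0
```

```bash
python3 - <<'E'
from h import *
o=bot.get_obs();print(o['wrist_force'],o['ee_pos'],o['time'],o['opening'])
d=cam('wrist'); P=cloud(d); save(d,'i.png')
def rect(z0,z1,c,rad,n):
    m=(P[...,2]>z0)&(P[...,2]<z1)&(np.hypot(P[...,0]-c[0],P[...,1]-c[1])<rad)
    q=P[m]
    if len(q)<10: print(n,len(q)); return
    r=cv2.minAreaRect((q[:,:2]*1000).astype(np.float32)); print(n,len(q),np.round(r[0],1),np.round(r[1],1),round(r[2],1),np.median(q[:,2]).round(4))
rect(.170,.19,(.51,-.08),.05,'body'); rect(.2,.222,(.51,-.08),.05,'fin')
E
```

```text
[-0.1566935   0.25230611  0.59854803] [ 0.51168273 -0.08019939  0.27051619] 14.1 0.00034851100311661967
body 2527 [512.2 -80.5] [55.4 36. ] 0.2 0.1823
fin 951 [505.4 -80.4] [30.4 12. ] 0.2 0.2119
```

Emit:
{"name": "move_arm", "arguments": {
  "offset": [
    [0,0,1.5],
    [0,0,1],
    [0,0,0.5],
    [0,0,0.2],
    [0,0,0]
  ],
  "twist": [
    [0,0,0],
    [0,0,0],
    [0,0,0],
    [0,0,0],
    [0,0,0]
  ],
  "grip": [0,0,0,0,0]
}}

```text
time: 14.65
ee_pos: [0.5118, -0.0802, 0.2394]
tcp_rot: [180.0, -0.0, -179.6]
wrist_force: [-0.3, 0.3, -0.8]
opening: 0.0
grasp_force: 0.0
```

Emit:
{"name": "move_arm", "arguments": {
  "offset": [
    [0,0,0.2],
    [0,0,0.2],
    [0,0,0.2],
    [0,0,0.2],
    [0,0,0]
  ],
  "twist": [
    [0,0,0],
    [0,0,0],
    [0,0,0],
    [0,0,0],
    [0,0,0]
  ],
  "grip": [0,0,0,0,0]
}}

```text
time: 15.15
ee_pos: [0.5119, -0.0802, 0.2314]
tcp_rot: [-180.0, 0.0, -179.6]
wrist_force: [1.2, 0.0, 1.3]
opening: 0.0002
grasp_force: 0.6
```

Emit:
{"name": "move_arm", "arguments": {
  "offset": [
    [0,0,0.2],
    [0,0,0.2],
    [0,0,0.2],
    [0,0,0.2],
    [0,0,0.2]
  ],
  "twist": [
    [0,0,0],
    [0,0,0],
    [0,0,0],
    [0,0,0],
    [0,0,0]
  ],
  "grip": [0,0,0,0,0]
}}

```text
time: 15.65
ee_pos: [0.512, -0.0802, 0.222]
tcp_rot: [-180.0, 0.1, -179.6]
wrist_force: [-1.1, -0.8, 8.8]
opening: -0.0001
grasp_force: 4.1
```

Emit:
{"name": "move_arm", "arguments": {
  "offset": [
    [0,0,0.2],
    [0,0,0.15],
    [0,0,0.15],
    [0,0,0]
  ],
  "twist": [
    [0,0,0],
    [0,0,0],
    [0,0,0],
    [0,0,0]
  ],
  "grip": [0,0,0,0]
}}

```text
time: 16.05
ee_pos: [0.512, -0.0802, 0.2169]
tcp_rot: [-180.0, 0.0, -179.6]
wrist_force: [0.2, -0.0, 5.4]
opening: -0.0002
grasp_force: 2.4
```

Emit:
{"name": "move_arm", "arguments": {
  "offset": [
    [0,0,0.1],
    [0,0,0.1],
    [0,0,0.1],
    [0,0,0.1],
    [0,0,0]
  ],
  "twist": [
    [0,0,0],
    [0,0,0],
    [0,0,0],
    [0,0,0],
    [0,0,0]
  ],
  "grip": [0,0,0,0,0]
}}

```text
time: 16.55
ee_pos: [0.512, -0.0802, 0.2129]
tcp_rot: [-180.0, 0.1, -179.6]
wrist_force: [0.3, 0.4, 4.0]
opening: 0.0004
grasp_force: 1.9
```

Emit:
{"name": "move_arm", "arguments": {
  "offset": [
    [0,0,0.1],
    [0,0,0.1],
    [0,0,0]
  ],
  "twist": [
    [0,0,0],
    [0,0,0],
    [0,0,0]
  ],
  "grip": [0,0,0]
}}

```text
time: 16.85
ee_pos: [0.5119, -0.0802, 0.2102]
tcp_rot: [180.0, -0.0, -179.6]
wrist_force: [0.6, 0.9, 1.5]
opening: -0.0005
grasp_force: 1.1
```

Emit:
{"name": "move_arm", "arguments": {
  "offset": [
    [0,0,0.1],
    [0,0,0]
  ],
  "twist": [
    [0,0,0],
    [0,0,0]
  ],
  "grip": [0,0]
}}

```text
time: 17.05
ee_pos: [0.5119, -0.0802, 0.2093]
tcp_rot: [180.0, -0.0, -179.6]
wrist_force: [0.7, 0.6, 2.6]
opening: 0.0001
grasp_force: 1.4
```

Emit:
{"name": "move_arm", "arguments": {
  "offset": [
    [0,0,0.1],
    [0,0,0]
  ],
  "twist": [
    [0,0,0],
    [0,0,0]
  ],
  "grip": [0,0]
}}

```text
time: 17.25
ee_pos: [0.5119, -0.0802, 0.2084]
tcp_rot: [180.0, -0.0, -179.6]
wrist_force: [1.4, -0.8, 2.9]
opening: -0.0003
grasp_force: 1.6
```

Emit:
{"name": "move_arm", "arguments": {
  "offset": [
    [0,0,0.1],
    [0,0,0]
  ],
  "twist": [
    [0,0,0],
    [0,0,0]
  ],
  "grip": [0,0]
}}

```text
time: 17.45
ee_pos: [0.5119, -0.0802, 0.2075]
tcp_rot: [180.0, 0.0, -179.6]
wrist_force: [0.8, 0.1, 2.6]
opening: -0.0002
grasp_force: 1.7
```

Emit:
{"name": "move_arm", "arguments": {
  "offset": [
    [0,0,0.1],
    [0,0,0.1],
    [0,0,0]
  ],
  "twist": [
    [0,0,0],
    [0,0,0],
    [0,0,0]
  ],
  "grip": [0,0,0]
}}

```text
time: 17.75
ee_pos: [0.5119, -0.0802, 0.2063]
tcp_rot: [-180.0, 0.1, -179.6]
wrist_force: [-1.2, 1.1, 9.2]
opening: -0.0001
grasp_force: 4.7
```

Emit:
{"name": "move_arm", "arguments": {
  "offset": [
    [0,0,0.05],
    [0,0,0]
  ],
  "twist": [
    [0,0,0],
    [0,0,0]
  ],
  "grip": [0,0]
}}

```text
time: 17.95
ee_pos: [0.5119, -0.0802, 0.2061]
tcp_rot: [-180.0, 0.1, -179.6]
wrist_force: [-2.2, 1.1, 11.4]
opening: 0.0002
grasp_force: 5.7
```

Emit:
{"name": "move_arm", "arguments": {
  "offset": [
    [0,0,0.05],
    [0,0,0]
  ],
  "twist": [
    [0,0,0],
    [0,0,0]
  ],
  "grip": [0,0]
}}

```text
time: 18.15
ee_pos: [0.512, -0.0802, 0.2059]
tcp_rot: [-180.0, 0.1, -179.6]
wrist_force: [-2.7, 0.3, 13.3]
opening: 0.0
grasp_force: 6.6
```

Emit:
{"name": "move_arm", "arguments": {
  "offset": [
    [0,0,-0.2],
    [0,0,-0.3],
    [0,0,-0.4],
    [0,0,-0.6],
    [0,0,-1]
  ],
  "twist": [
    [0,0,0],
    [0,0,0],
    [0,0,0],
    [0,0,0],
    [0,0,0]
  ],
  "grip": [0,0,0,0,0]
}}

```text
time: 18.65
ee_pos: [0.5115, -0.0802, 0.2293]
tcp_rot: [180.0, -0.1, -179.6]
wrist_force: [0.0, -0.0, -0.3]
opening: -0.0002
grasp_force: 0.0
```

Emit:
{"name": "move_arm", "arguments": {
  "offset": [
    [0,0,-2],
    [0,0,-3],
    [0,0,-3],
    [0,0,0],
    [0,0,0]
  ],
  "twist": [
    [0,0,0],
    [0,0,0],
    [0,0,0],
    [0,0,0],
    [0,0,0]
  ],
  "grip": [0,0,0,0,0]
}}

```text
time: 19.15
ee_pos: [0.5122, -0.0803, 0.3102]
tcp_rot: [-180.0, 0.1, -179.6]
wrist_force: [0.4, 0.8, -0.3]
opening: 0.0002
grasp_force: 0.0
```

```bash
python3 - <<'E'
from h import *
o=bot.get_obs();print(o['wrist_force'],o['ee_pos'],o['time'],o['opening'])
d=cam('wrist'); P=cloud(d); save(d,'j.png')
def rect(z0,z1,c,rad,n):
    m=(P[...,2]>z0)&(P[...,2]<z1)&(np.hypot(P[...,0]-c[0],P[...,1]-c[1])<rad)
    q=P[m]
    if len(q)<10: print(n,len(q)); return
    r=cv2.minAreaRect((q[:,:2]*1000).astype(np.float32)); print(n,len(q),np.round(r[0],1),np.round(r[1],1),round(r[2],1),np.median(q[:,2]).round(4))
rect(.153,.18,(.51,-.08),.03,'body'); rect(.18,.222,(.51,-.08),.03,'fin');rect(.105,.122,(.477,-.25),.05,'spent'); 
print([ (t,atz(d,[r['position']],z).round(3)) for t,z in(('glass',.02),('mug',0)) for r in finder.pinpoint(d,t)[:1]])
E
```

```text
[ 0.40986726  0.77598526 -0.26862331] [ 0.51217636 -0.0802633   0.31022957] 19.15 0.0001774827451627622
body 1657 [511.9 -80.5] [54.7 36. ] 0.5 0.164
fin 834 [512.  -80.5] [12.2 42.7] 90.0 0.1935
spent 597 [ 478.5 -249.8] [13.2 43.6] 87.4 0.1129
[('glass', array([[ 0.43 , -0.082,  0.02 ]])), ('mug', array([[0.653, 0.148, 0.   ]]))]
```

View pics/j.png

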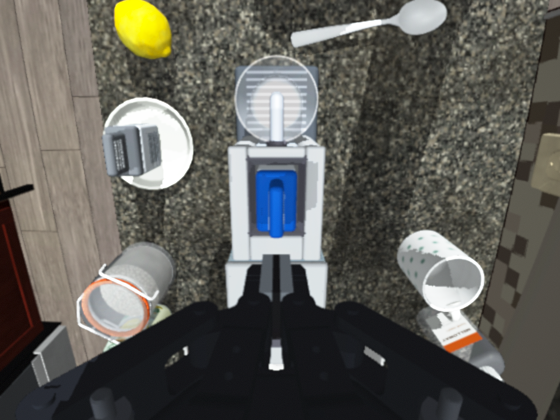

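Emit:
{"name": "move_arm", "arguments": {
  "offset": [
    [0,0,0],
    [0,0,0],
    [0,0,0],
    [0,0,0],
    [0,0,0]
  ],
  "twist": [
    [0,0,0],
    [0,0,0],
    [0,0,0],
    [0,0,0],
    [0,0,0]
  ],
  "grip": [0,0,0,0,0]
}}

```text
time: 19.8
ee_pos: [0.5119, -0.0802, 0.3095]
tcp_rot: [180.0, -0.0, -179.6]
wrist_force: [0.1, 0.3, -0.1]
opening: 0.0
grasp_force: 0.0
```

```bash
python3 - <<'E'
from h import *
P=cloud(cam('wrist')); m=(P[...,2]>.18)&(P[...,2]<.225)&(np.hypot(P[...,0]-.51,P[...,1]+.08)<.03)
z=np.median(P[m][:,2]); print(z)
if abs(z-.1935)<.002: print(bot.job_done())
E
```

```text
0.19355973409639493
the job is handed in; nothing more can be done
None
```

The job is handed in: the spent cartridge stands upright in the dish, and the fresh one was pressed to its stop at about 13 N and stayed latched about 18 mm down after I let go. I didn't touch the glass or the mug. It took about 20 s of the 72 s allowed.

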